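# Lay two breakfast trays from the crockery stock

### The job

Lay the two breakfast trays from the things standing between them: on the long tray the tall cup goes in the large round recess, the square dish in the square recess and the salt shaker in the small round recess; on the short tray the egg cup goes in the round recess and the wooden spice box in the square recess. Set each one down gently, upright and flat on the floor of its recess, and leave the jam jar, the sauce bowl and the tin standing where they are.

Things in the scene. Friction and masses are not known exactly. Their poses are not given: they have to be found in the camera images.
- long_tray: Longer wooden tray, fixed: slab 310 x 130 x 16 mm, a grip bar across each end 10 mm higher. Origin: centre of the underside; x along the length (within 0.25 rad of world x), z up. Three recesses 7 mm deep (floor at z = 9 mm), centred at y = 0: large round (74 mm diameter) at x = -98 mm; square (80 mm, sides along the axes) at x = 0; small round (64 mm) at x = +92 mm. Left or right of the stock.
- short_tray: Shorter wooden tray, fixed, on the other side of the stock: slab 220 x 130 x 16 mm, a grip bar across each end 10 mm higher. Origin: centre of the underside; x along the length (within 0.25 rad of world x), z up. Two recesses 7 mm deep (floor at z = 9 mm), centred at y = 0: round (68 mm diameter) at x = -48 mm; square (74 mm, sides along the axes) at x = +48 mm.
- tall_cup: Tall white ceramic tumbler without a handle, open at the top, 85 mm high, 60 mm diameter at the rim, 57 mm at 30 mm height, foot 50 mm; about 0.2 kg. Stands upright; origin: centre of the underside, z up.
- square_dish: Low square white ceramic dish, open at the top, 56 x 56 mm and 42 mm high, walls 5 mm, vertical; about 0.15 kg. Origin: centre of the underside, x and y along its sides, z up.
- shaker: Salt shaker: slim round glass body of 40 mm diameter with a domed steel cap (41 mm) with small holes, 88 mm high in all, cap from 62 mm up; about 0.14 kg. Origin: centre of the underside, z up.
- egg_cup: White ceramic egg cup: round foot 44 mm diameter, a narrow stem (22 mm) and an open bowl from 30 to 66 mm height, 40 mm diameter at its bottom, 48 to 49 mm from 40 mm height to the rim; about 0.11 kg. Origin: centre of the underside, z up.
- spice_box: Closed wooden spice box, 50 x 50 mm and 68 mm high, with a small round knob on the lid (16 mm across, top at 76 mm); lid fixed; about 0.16 kg. Origin: centre of the underside, x and y along its sides, z up.
- jam_jar: Bystander in the stock: amber glass jar with a steel lid, 62 mm diameter, 85 mm high. Origin: centre of the underside.
- sauce_bowl: Bystander in the stock: low round white ceramic bowl, 80 mm rim diameter, 32 mm high. Origin: centre of the underside.
- tin: Bystander in the stock: plain round aluminium tin, 66 mm diameter, 60 mm high. Origin: centre of the underside.
Not all that is in view belongs to the job. Leave any blue look-alike of the square_dish alone.

How it is judged:
By the outcome, as a careful person would: the job done as asked, in the order asked, and still so for the second after the job is handed in, with the robot touching nothing.
It also fails if it takes over 136 s, if anything falls off the work surface, if the arm or the gripper's body presses on something with over 40 N, if the wrist force passes 120 N, or if a joint passes its speed limit or range.

### The arm

A 6-joint arm with a two-finger parallel gripper is mounted at the origin on the work surface. World frame = base frame: x ahead of the robot, y to its left, z up, the work surface at z = 0. Lengths are in m, angles in rad, forces in N, time in s.
With the tool pointing down it reaches from about 0.3 to 1 m from the base axis. Payload 5.1 kg.
Tool frame: the origin (TCP) lies at the very end of the fingers, on their centre line; the grasp point (between the pads) lies 19 mm behind it (arm.grasp_offset is the distance from the TCP to the grasp point, in m); z points along the fingers, y is the line along which they close (so a half turn about z gives the same grasp; the last joint's range is limited). The gripper opens to 95 mm and grips with 3 to 60 N. Pads are 20 mm wide; open, the fingers measure 119 mm over their backs; the gripper's body (75 mm by 180 mm) begins 59 mm behind the grasp point.
Start: joints at [1.234, 0.124, 1.65, -0, 1.367, -0.083], TCP at [0.163, 0.629, 0.215] pointing down, gripper open.
Joint ranges: [-2.61, 2.61], [-1.02, 2.33], [0.03, 2.71], [-1.35, 4.49], [0.32, 2.68], [-2.91, 2.91]. Speed limits (rad/s): [2.57, 2.57, 3.14, 3.14, 3.14, 3.14].

### API

Orientations are given as [roll, pitch, yaw] about the fixed x, y, z axes, in that order (R = Rz(yaw) Ry(pitch) Rx(roll)).
In Python, from workcell import arm, imaging, workorder, spot_in, trace, status gives the robot as it stands. Calls block until the motion is done:
- arm.move_ptp(position, orientation): joint-space move of the TCP to a pose.
- arm.servo_line(position, max_speed=0.15, attitude=None, guard=None): straight line of the TCP; attitude=None keeps the orientation; max_speed is the mean speed in m/s. With guard (N) it stops when the force on the tool has changed by that much, and returns True; else False.
- arm.move_j(angles): joint-space move.
- arm.gripper_to(opening, squeeze=None): finger opening in m; squeeze is the grip in N (None keeps the last); returns when the fingers have stopped.
- arm.sleep(seconds).
- arm.solve_ik(position, orientation): joint angles nearest the present ones, or None.
- imaging.get_image(name): name is "side" or "top"; returns the picture (420x560x3 uint8, blue, green, red); there is no depth.
- imaging.camera_params(name): a dict with "K" (3x3 intrinsics, pixels), "eye" and "orientation" of the camera in the world. Camera axes: x right, y down, z forward; pixel columns grow to the right and rows downward; lengths in m; the calibration is good to about 2 mm. A picture is of the moment at which its call begins. camera_params takes no time and is no camera call.
A pose or a line that the arm cannot do raises arm.IKError and nothing moves.
- workorder.hand_in(): hands the job in; it is judged then, once.
Trained networks look in the newest picture that a camera, given by its name, has taken for a name from the list of things; names that differ only in an ending like _2 or _b are one class to them, and where a whole thing is asked for, a point or a joint stands for the part that bears it (a point fixed in the world has none). Each returns a list of dicts, best first, with "p" (0 to 1); they miss things now and then, are a little off and sometimes report something else, mostly with a low value. They report only what shows in the picture. A call takes as long as a camera call. They do not tell look-alikes from the thing itself.
- spot_in(camera, thing): "rect" ([left, top, width, height] in pixels, round what is visible of it).
- trace(camera, thing): "mask" (420x560 bool, what is visible of it) and "rect" ([left, top, width, height] in pixels, round what is visible of it).
Readings, each from a call of its own:
- status.current_clock(): time.
- status.current_joints(): joint angles.
- status.current_joint_vel(): joint speeds.
- status.current_joint_efforts(): joint torques, N m.
- status.current_position(): TCP position.
- status.current_orientation(): TCP orientation.
- status.current_force(): force on the tool from outside, world axes, zero at the start.
- status.current_torque(): the same for the moment, N m.
- status.current_opening(): finger opening in m.
- status.current_grip_force(): force on a finger pad.
Only numpy, scipy, OpenCV 4.12 (cv2) and the standard library are available. Lean on these libraries where they do the work, as an engineer would, in place of code of your own. Each camera call takes 0.05 s, during which the arm holds its last target. There are 200 camera calls.

## Working session

There is one attempt and no reset: what is moved stays moved. The work goes in short steps, each a Python script; the robot and the scene stay as the last script left them, time stands still between calls to the robot, and variables do not carry over. Pictures are saved under pics/ and viewed, at most 14 in all, crops included, and the job is handed in when it is done.

```bash
ls; mkdir -p pics; python3 - <<'E'
from workcell import arm, imaging, workorder, spot_in, trace, status
import cv2
for n in("top","side"):
    im=imaging.get_image(n); cv2.imwrite(f"pics/{n}0.png",im)
    p=imaging.camera_params(n); print(n,p)
    for t in "long_tray short_tray tall_cup square_dish shaker egg_cup spice_box jam_jar sauce_bowl tin".split():
        print(t,[(([round(float(v)) for v in d["rect"]]),round(d["p"],2)) for d in spot_in(n,t)][:4])
print(status.current_clock())
E
```

```text
pics
top {'K': array([[514.49336654,   0.        , 278.71864798],
       [  0.        , 514.49336654, 208.09597605],
       [  0.        ,   0.        ,   1.        ]]), 'eye': array([ 0.49728388, -0.01894967,  1.35449158]), 'orientation': array([-3.10605681,  0.02010326, -1.58629645])}
long_tray [([132, 170, 49, 121], 0.61)]
short_tray [([373, 176, 67, 87], 0.56)]
tall_cup [([321, 197, 23, 20], 0.63)]
square_dish [([224, 192, 22, 27], 0.96), ([195, 144, 26, 35], 0.65)]
shaker [([320, 242, 20, 16], 0.71)]
egg_cup [([220, 246, 20, 19], 0.83), ([225, 193, 20, 23], 0.16)]
spice_box [([270, 240, 24, 23], 0.97)]
jam_jar [([269, 141, 27, 27], 0.77)]
sauce_bowl [([266, 187, 31, 29], 0.98)]
tin [([318, 142, 22, 28], 0.59)]
side {'K': array([[450.00787491,   0.        , 286.13228798],
       [  0.        , 450.00787491, 215.4006565 ],
       [  0.        ,   0.        ,   1.        ]]), 'eye': array([0.28339056, 0.66856413, 0.94653002]), 'orientation': array([-2.46794893,  0.00647507, -2.7616276 ])}
long_tray [([178, 290, 156, 110], 0.97)]
short_tray [([297, 126, 79, 47], 0.97)]
tall_cup [([294, 164, 23, 36], 0.75), ([180, 291, 153, 108], 0.59), ([334, 179, 17, 32], 0.53)]
square_dish [([200, 249, 28, 31], 0.75), ([254, 241, 28, 30], 0.63), ([180, 289, 154, 109], 0.36), ([250, 158, 25, 30], 0.26)]
shaker [([336, 179, 16, 31], 0.74)]
egg_cup [([304, 254, 23, 34], 0.9)]
spice_box [([319, 212, 22, 36], 0.67)]
jam_jar [([231, 185, 25, 37], 0.74)]
sauce_bowl [([267, 204, 35, 28], 0.59)]
tin [([253, 161, 26, 28], 0.96)]
1.1
```

```bash
python3 - <<'E'
import cv2
a=cv2.imread("pics/top0.png")[120:310,115:455]; cv2.imwrite("pics/top0c.png",cv2.resize(a,None,fx=2.35,fy=2.35,interpolation=3))
a=cv2.imread("pics/side0.png")[110:410,160:400]; cv2.imwrite("pics/side0c.png",cv2.resize(a,None,fx=2,fy=2,interpolation=3))
E
```

```text
(no output)
```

View pics/top0c.png

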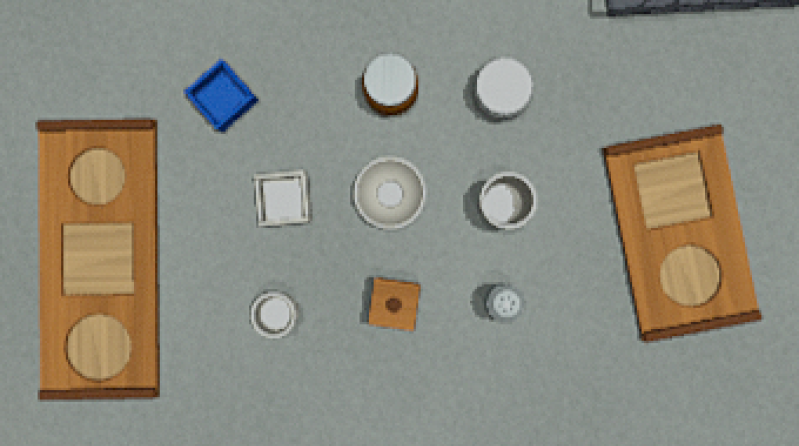

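View pics/side0c.png

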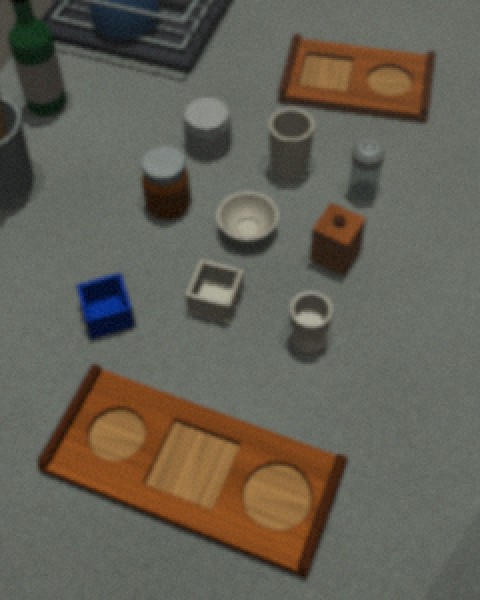

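Top crop: the white dish is at (282,198) in the crop, which is about (235,204) px. Its blue look-alike is at (208,161) px and must be left alone. The cup is at (331,205) px, not the solid tin at (329,157). The egg cup is at (231,253), the box at (283,249) and the shaker at (330,248). The long tray is on the left (+y) with its large round recess nearest the robot. The short tray is on the right with its square recess farther away. All match the descriptions. Next I'll fit the model silhouettes in both views.

```bash
cat > loc.py <<'E'
import numpy as np, cv2
from scipy.optimize import minimize
from scipy.spatial.transform import Rotation as Ro
from workcell import imaging, trace
S=4
def cyl(*zr): return np.array([[r*np.cos(a),r*np.sin(a),z] for z,r in zr for a in np.linspace(0,2*np.pi,40)])
def box(a,b,h): return np.array([[x*a/2,y*b/2,z] for x in(-1,1) for y in(-1,1) for z in(0,h)])
M={"long_tray":box(.31,.13,.016),"short_tray":box(.22,.13,.016),"tall_cup":cyl((0,.025),(.03,.0285),(.085,.03)),
"square_dish":box(.056,.056,.042),"shaker":cyl((0,.02),(.062,.0205),(.08,.016),(.088,.006)),
"egg_cup":cyl((0,.022),(.04,.0242),(.066,.0245)),"spice_box":np.r_[box(.05,.05,.068),cyl((.076,.008))],
"jam_jar":cyl((0,.031),(.085,.031)),"sauce_bowl":cyl((0,.02),(.032,.04)),"tin":cyl((0,.033),(.06,.033))}
for t,L in(("long_tray",.31),("short_tray",.22)):
    b=box(.01,.13,.026); M[t]=np.r_[M[t],b+[L/2-.005,0,0],b-[L/2-.005,0,0]]
def cam(n):
    p=imaging.camera_params(n); return p["K"],p["eye"],Ro.from_euler("xyz",p["orientation"]).as_matrix()
C={n:cam(n) for n in("top","side")}
def proj(n,P):
    K,e,R=C[n]; q=(P-e)@R@K.T; return q[:,:2]/q[:,2:]
def ray(n,uv,z):
    K,e,R=C[n]; d=R@np.linalg.solve(K,[*uv,1]); return (e+d*(z-e[2])/d[2])[:2]
def pts(t,q):
    c,s=np.cos(q[2]),np.sin(q[2]); return M[t]@np.array([[c,-s,0],[s,c,0],[0,0,1]]).T+[q[0],q[1],q[3] if len(q)>3 else 0]
def sil(n,t,q):
    h=cv2.convexHull(((proj(n,pts(t,q))+.5)*S*16-8).astype(np.float32)).round().astype(np.int32)
    m=np.zeros((420*S,560*S),np.uint8); cv2.fillConvexPoly(m,h,1,shift=4); return m
def fit(t,masks,x0,yaws=(0,),z=0):
    big={n:cv2.resize(cv2.GaussianBlur(m.astype(np.float32),(0,0),.6),None,fx=S,fy=S,interpolation=cv2.INTER_LINEAR)>.5 for n,m in masks.items()}
    free=len(yaws)>1
    def f(v):
        c=0
        for n,b in big.items():
            s=sil(n,t,[v[0],v[1],v[2] if free else 0,z])>0; c+=1-(s&b).sum()/(s|b).sum()
        return c/len(big)
    best=None
    for y in yaws:
        s0=np.array([[*x0,y]]+[[x0[0]+.01,x0[1],y],[x0[0],x0[1]+.01,y],[*x0,y+.15]])
        if not free: s0=s0[:3,:2]
        r=minimize(f,s0[0],method="Nelder-Mead",options=dict(initial_simplex=s0,xatol=2e-4,fatol=1e-4,maxfev=120))
        if best is None or r.fun<best.fun: best=r
    return best.x,best.fun
E
cat > run1.py <<'E'
from loc import *
from workcell import status
imgs={n:imaging.get_image(n) for n in C}
near={"long_tray":(156,230),"short_tray":(405,219),"tall_cup":(331,205),"square_dish":(235,204),"shaker":(330,248),"egg_cup":(231,253),"spice_box":(283,249),"jam_jar":(282,155),"sauce_bowl":(281,202),"tin":(329,157)}
for t in M:
    z=M[t][:,2].max(); x0=ray("top",near[t],z*.8); ms={}
    for n in C:
        e=proj(n,np.array([[*x0,z/2]]))[0]
        L=[d for d in trace(n,t) if np.hypot(*(np.array(d["rect"][:2])+np.array(d["rect"][2:])/2-e))<15]
        if L: ms[n]=L[0]["mask"]
    yaws={"long_tray":(0,.15,-.15),"short_tray":(.2,.1),"square_dish":(-.3,0,.3,.6),"spice_box":(-.3,0,.3,.6)}.get(t,(0,))
    if not ms: print(t,x0,"no mask"); continue
    print(t,x0.round(4),*[(n,fit(t,m,x0,yaws)) for n,m in [*[(k,{k:v}) for k,v in ms.items()],("both",ms)]],sep="\n  ")
print("bottle/pot",ray("side",(182,165),0),ray("side",(165,190),0),status.current_clock())
E
time python3 run1.py
```

```text
long_tray
  [0.4933 0.3275]
  ('top', (array([0.49321397, 0.32791265, 0.00702976]), np.float64(0.03140923566878984)))
  ('side', (array([0.49480248, 0.32882457, 0.00086607]), np.float64(0.020562905210190885)))
  ('both', (array([0.49417445, 0.32868587, 0.00322022]), np.float64(0.028536163017278293)))
short_tray
  [ 0.5117 -0.3182]
  ('top', (array([ 0.51138609, -0.31753121,  0.17006994]), np.float64(0.04648436961348057)))
  ('both', (array([ 0.51138609, -0.31753121,  0.17006994]), np.float64(0.04648436961348057)))
tall_cup
  [ 0.549  -0.1245]
  ('top', (array([ 0.54751836, -0.1229811 ]), np.float64(0.05358741527049493)))
  ('side', (array([ 0.54953224, -0.12479353]), np.float64(0.036427628684557845)))
  ('both', (array([ 0.54824227, -0.12310076]), np.float64(0.05991375381765185)))
square_dish
  [0.557  0.1193]
  ('top', (array([0.55673393, 0.11940587, 0.05389031]), np.float64(0.12655823340852423)))
  ('both', (array([0.55673393, 0.11940587, 0.05389031]), np.float64(0.12655823340852423)))
shaker
  [ 0.442  -0.1198]
  ('top', (array([ 0.43970102, -0.11943626]), np.float64(0.11660963411
[... 971 characters left out ...]
478e-01, -3.73603494e-04]), np.float64(0.11149484478756766)))
sauce_bowl
  [0.5606 0.0009]
  ('top', (array([0.56114767, 0.00286297]), np.float64(0.09776034003596534)))
  ('side', (array([0.56247001, 0.0023697 ]), np.float64(0.053018848906360216)))
  ('both', (array([0.5622698 , 0.00271879]), np.float64(0.07782903213014913)))
tin
  [ 0.6722 -0.1234]
  ('top', (array([ 0.67019308, -0.12096693]), np.float64(0.1277443071581742)))
  ('side', (array([ 0.67409244, -0.1252622 ]), np.float64(0.07280434982950879)))
  ('both', (array([ 0.67279936, -0.12455894]), np.float64(0.10776309416407781)))
bottle/pot [ 0.9271574  -0.09527974] [0.92179578 0.00919719] 2.2
real	0m48.929s
user	0m39.666s
sys	0m0.806s
```

```bash
cat > job.py <<'E'
import numpy as np
from workcell import arm, status
T={"L":(.4942,.3287,.0035),"S":(.5114,-.3175,.170)}
# name: x, y, yaw, width, grasp height, tray, recess x
J={"tall_cup":(.5485,-.1235,0,.058,.040,"L",-.098),"square_dish":(.5567,.1194,.054,.056,.031,"L",0),
"shaker":(.4418,-.1210,0,.040,.036,"L",.092),"egg_cup":(.4318,.1275,0,.0485,.051,"S",-.048),
"spice_box":(.4404,-.0015,-.10,.050,.036,"S",.048)}
UP=.23
def ori(x,y,yaw):
    c=[]
    for w in(yaw,yaw-np.pi,yaw+np.pi):
        q=arm.solve_ik([x,y,UP],[np.pi,0,w])
        if q is not None: c.append((abs(q[5]),w))
    return [np.pi,0,min(c)[1]]
def pick_place(t):
    x,y,w,d,g,tr,rx=J[t]; z=g-.019
    arm.gripper_to(min(d+.024,.093))
    o=ori(x,y,w); arm.move_ptp([x,y,UP],o)
    hit=arm.servo_line([x,y,z+.0],.2,guard=8)
    if hit: print("HIT on descent",status.current_position(),status.current_force()); return False
    arm.gripper_to(0.0,20); op=status.current_opening()
    print(t,"opening",round(op,4),"grip",status.current_grip_force(),"j6",status.current_joints()[5])
    if abs(op-d)>.005: print("bad grip"); return False
    arm.servo_line([x,y,UP],.2)
    print(" lifted opening",round(status.current_opening(),4))
    a,b,q=T[tr]; X,Y=a+rx*np.cos(q),b+rx*np.sin(q)
    arm.move_ptp([X,Y,UP],ori(X,Y,q))
    zt=z+.009
    arm.servo_line([X,Y,zt+.008],.2); arm.sleep(.2)
    h=arm.servo_line([X,Y,zt-.003],.02,guard=2.5)
    print(" down hit",h,"dz",round(status.current_position()[2]-zt,4),np.round(status.current_force(),1))
    arm.gripper_to(d+.014); arm.sleep(.2)
    arm.servo_line([X,Y,UP],.2)
    print(" clock",round(status.current_clock(),1)); return True
E
python3 - <<'E'
from job import *
print(status.current_orientation()); pick_place("tall_cup")
E
```

```text
[-3.14155653e+00 -3.88126535e-05  2.88783996e+00]
tall_cup opening 0.0587 grip 19.949786157812923 j6 1.2538221602957933
 lifted opening 0.0586
 down hit True dz 0.0004 [-0.7  0.7  3.2]
 clock 14.1
```

```bash
python3 - <<'E'
from job import *
from workcell import imaging
import cv2
pick_place("square_dish") and pick_place("shaker")
for n,s in(("top",(slice(120,310),slice(115,455))),("side",(slice(110,410),slice(160,400)))):
    a=imaging.get_image(n); cv2.imwrite(f"pics/{n}1.png",a); cv2.imwrite(f"pics/{n}1c.png",cv2.resize(a[s],None,fx=2,fy=2,interpolation=3))
E
```

```text
square_dish opening 0.0563 grip 19.86476093530655 j6 -1.5076930783541471
 lifted opening 0.056
 down hit True dz 0.0003 [0.3 0.1 3.5]
 clock 23.1
shaker opening 0.0401 grip 19.976448635570705 j6 1.1861602558704805
 lifted opening 0.0399
 down hit True dz 0.0002 [ 0.1 -0.9  3.4]
 clock 34.1
```

View pics/side1c.png

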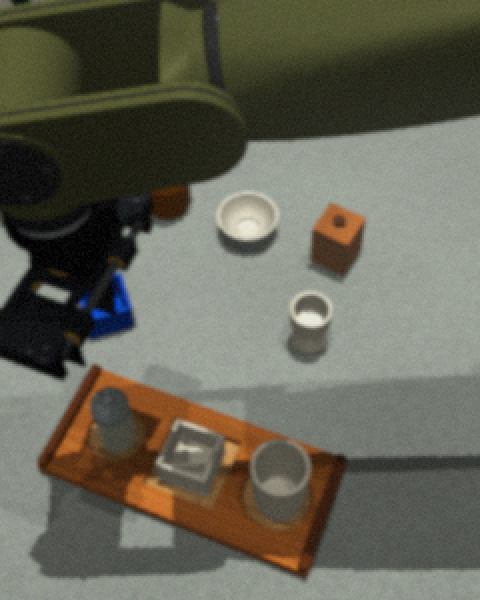

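The side view shows the cup, dish and shaker standing upright in their recesses. The sauce bowl, box and egg cup are undisturbed. I'll carry on with the short tray.

```bash
python3 - <<'E'
from job import *
from workcell import imaging
import cv2
if pick_place("egg_cup") and pick_place("spice_box"):
    arm.move_ptp([.30,-.45,.30],ori(.30,-.45,0))
o=[]
for n,s in(("top",(slice(120,310),slice(115,455))),("side",(slice(110,410),slice(160,400)))):
    a=imaging.get_image(n); cv2.imwrite(f"pics/{n}2c.png",cv2.resize(a[s],None,fx=2,fy=2,interpolation=3))
print(status.current_clock())
E
```

```text
egg_cup opening 0.0483 grip 19.999968668798537 j6 -1.4030124181547559
 lifted opening 0.0485
 down hit True dz 0.0004 [ 0.5 -0.4  3.3]
 clock 43.9
spice_box opening 0.0507 grip 19.522842339920317 j6 1.545354363507098
 lifted opening 0.0508
 down hit True dz 0.0003 [0.8 0.2 2.8]
 clock 53.5
54.7333
```

View pics/top2c.png

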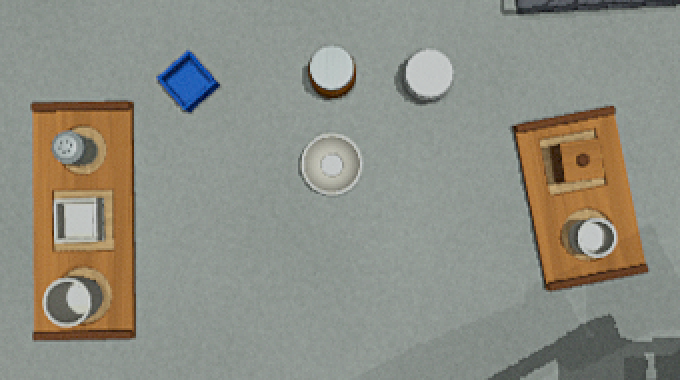

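View pics/side2c.png

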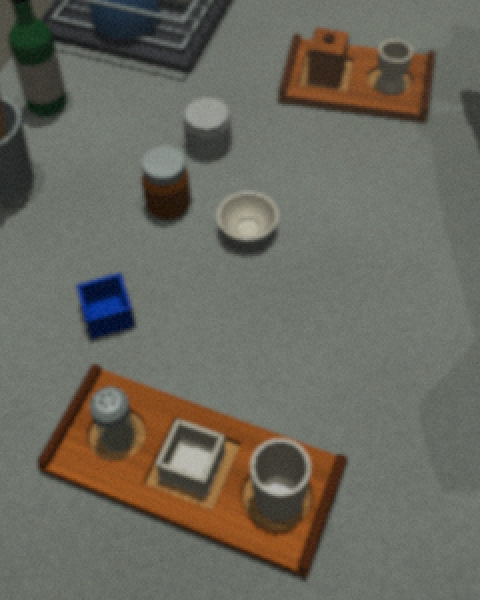

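Both pictures show all five items upright inside their recesses, offset only by parallax. Every set-down made contact within 0.4 mm of floor height. The jar, bowl, tin and blue dish have not moved, so I'm handing in.

```bash
python3 -c "
from workcell import workorder; print(workorder.hand_in())"
```

```text
the job is handed in; nothing more can be done
None
```

The job is handed in: all five items stand upright in their recesses on the two trays, and the jam jar, sauce bowl, tin and blue look-alike dish were left where they were, with the clock at about 55 s of the 136 s allowed.

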